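# Swap the fermenting cover for a fresh lid

### The job

The gherkins in the glass jar have finished fermenting: lift the loose stoneware cover off the jar and set it down gently, knob up, in the middle of the saucer, and close the jar with the top lid from the spring canister, fully down over the neck. The canister's cap has to come off first: stand it knob up on the bare worktop, and leave the other two lids in the canister. Keep the jar standing where it is and do not push or knock over the bottles and the coffee jar close by.

Things in the scene. Friction and masses are not known exactly. Their poses are not given: they have to be found in the camera images.
- jar: Preserving jar: clear glass packed with gherkins, loose, 0.5 to 0.8 kg. Body 74 mm in diameter up to 78 mm above its underside, then a shoulder; above 94 mm a neck of 51 mm outer diameter rises to the rim at 115 mm, its top edge chamfered to 47 mm. Origin: centre of its underside, z up.
- cover: Loose white stoneware cover, on the jar at the start, 66 mm in diameter, knob on top. Origin: centre of its lower edge, z up. Hollow below: skirt 10 mm deep, 57 mm inside, so on the jar its lower edge is 105 mm above the jar's underside. Top 15 mm above the origin, domed to 18.5; round knob 22 mm in diameter from there to 42 mm, grip it at 27 to 38 mm. 0.11 to 0.18 kg. Lifts straight up.
- saucer: White ceramic saucer, loose, empty, 144 mm in diameter and 16 mm high. Its flat middle is 89 mm in diameter and 5 mm above the underside; from there the rim slopes up. Origin: centre of its underside. Bare worktop for the cap is found among the things, 0.44 to 0.66 m from the robot, its centre at y = -0.08 to 0.42 m (the sink's raised rim begins at y = -0.13 m).
- canister: Steel tube 69 mm in outer, 65 mm in inner diameter, rim at 100 mm, on an 88 mm rubber foot, stuck down. Inside, three lids stacked on a spring plate. The cap presses them level with the rim; cap off, the soft spring raises the stack till the top lid is 15 mm proud of the rim (top at 115 mm), to be gripped by its side; the next then rises to the same place. Origin: centre of its underside, z up.
- canister_cap: Loose steel cap on the canister, 79 mm in diameter, dark wooden knob on top. Origin: centre of its lower edge, z up. Hollow below: skirt 22 mm deep, 73 mm inside; on the canister its lower edge is 78 mm above the worktop. Flat top 25 mm above the origin; round knob 22 mm in diameter from there to 50 mm, grip it at 36 to 46 mm. 0.13 to 0.21 kg. Lifts straight up.
- lid_1: Top lid of the stack: white metal jar lid, 61 mm in diameter (62 at the lower edge), 18 mm high, 40 g. Origin: centre of its lower edge, z up through the flat closed top. Hollow below, 56 mm inside, 15.5 mm deep: it drops over the jar's neck with 2.5 mm of play all round; fully down, its lower edge is 99.5 mm and its top 117.5 mm above the jar's underside. No turning needed.
- lid_2: The second lid in the canister, the same as the first and directly below it at the start.
- lid_3: The third, lowest lid in the canister, the same as the others.
- spring_plate (a joint): Height of the canister's spring plate: 0 with the cap on (three lids pressed down level with the rim), about 0.015 m with the cap off and three lids, about 0.033 m with two lids left. Stiffness about 22 N/m: a light push moves the stack down.
- coffee_glass: Bystander: closed glass coffee jar with a pale lid, round, 72 mm in diameter and 125 mm high, loose, standing close to the preserving jar, roughly beyond it. Origin: centre of its underside.
- sauce_bottle: Bystander: closed cream-coloured sauce bottle, oval, 49 mm along its x and 67 mm along its y, 158 mm high, loose, standing close to the preserving jar, roughly in front of it (towards the robot). Origin: centre of its underside.
- squeezy_bottle: Bystander: closed white squeezy bottle with a red cap, oval, 45 mm along its x and 66 mm along its y, 153 mm high, loose, standing close to the canister, roughly beyond it. Origin: centre of its underside.

How it is judged:
By the outcome, as a careful person would: the job done as asked, in the order asked, and still so for the second after the job is handed in, with the robot touching nothing.
It also fails if it takes over 67 s, if anything falls off the work surface, if the arm or the gripper's body presses on something with over 40 N, if the wrist force passes 120 N, or if a joint passes its speed limit or range.

### The arm

A 6-joint arm with a two-finger parallel gripper is mounted at the origin on a cart in front of the work surface, level with it; the furniture and walls round the work are solid. World frame = base frame: x ahead of the robot, y to its left, z up, the work surface at z = 0. Lengths are in m, angles in degrees, forces in N, time in s.
With the tool pointing down it reaches from about 0.325 to 0.85 m from the base axis. Payload 15.5 kg.
Tool frame: the origin (TCP) lies at the very end of the fingers, on their centre line; the grasp point (between the pads) lies 19 mm behind it (ctrl.hold_point_z is the z of the grasp point in the tool frame, in m); z points along the fingers, y is the line along which they close (so a half turn about z gives the same grasp; the last joint's range is limited). The gripper opens to 91 mm and grips with 3 to 60 N. Pads are 32 mm wide; open, the fingers measure 118 mm over their backs; the gripper's body (76 mm by 178 mm) begins 60 mm behind the grasp point.
Start: joints at [60.533, 28.281, 77.091, -0, 74.628, -5.472], TCP at [0.254, 0.571, 0.214] pointing down, gripper open.
Joint ranges: [-166.48, 166.48], [-47.26, 123.95], [12.59, 153.08], [-70.14, 250.14], [6.76, 159.57], [-176.63, 176.63]. Speed limits (degrees/s): [108.29, 108.29, 147.25, 172.46, 172.46, 172.46].

### API

Orientations are given as a 3x3 rotation matrix whose columns are the frame's x, y, z axes.
In Python, from station import ctrl gives the robot as it stands. Calls block until the motion is done:
- ctrl.move_ptp(position, orientation): joint-space move of the TCP to a pose.
- ctrl.movel(position, orientation=None, rate=0.15): straight line of the TCP; orientation=None keeps the orientation; rate is the mean speed in m/s.
- ctrl.move_j(angles): joint-space move.
- ctrl.gripper_to(opening, newtons=None): finger opening in m; newtons is the grip in N (None keeps the last); returns when the fingers have stopped.
- ctrl.sleep(seconds).
- ctrl.solve_ik(position, orientation): joint angles nearest the present ones, or None.
- ctrl.read_state(): the state.
- ctrl.grab_frame(name): name is "scene" or "top" or "wrist"; returns a dict with "image" (384x512x3 uint8, red, green, blue), "depth" (384x512 float32, m along the optical axis (not along the pixel's ray), 0 where there is no reading), "fx", "fy", "cx", "cy" (pixels), "rvec" (rotation vector, rad) and "tvec" (3), from world to camera coordinates, as OpenCV has them; the wrist camera has in their place "T_tool_cam" (4x4, takes a point from camera to tool coordinates, whose origin is the TCP and whose axes are the flange's). Camera axes: x right, y down, z forward; pixel columns grow to the right and rows downward; lengths in m; the calibration is good to about 2 mm. The wrist camera is an equidistant fisheye: a pixel r from the principal point sees the ray r / f radians off the axis. A picture is of the moment at which its call begins: read the wrist's pose just before it.
A pose or a line that the arm cannot do raises ctrl.MotionError and nothing moves.
- ctrl.sign_off(): hands the job in; it is judged then, once.
Trained networks look in the newest picture that a camera, given by its name, has taken for a name from the list of things; names that differ only in an ending like _2 or _b are one class to them, and where a whole thing is asked for, a point or a joint stands for the part that bears it (a point fixed in the world has none). Each returns a list of dicts, best first, with "confidence" (0 to 1); they miss things now and then, are a little off and sometimes report something else, mostly with a low value. They report only what shows in the picture. A call takes as long as a camera call.
- ctrl.spot_in(camera, target): "rect" ([left, top, right, bottom] in pixels, round what is visible of it).
The state is a dict: "time_s": time; "qpos": joint angles; "qd": joint speeds; "tau": joint torques, N m; "eef_pos": TCP position; "ee_rot": TCP orientation; "contact_force": force on the tool from outside, world axes, zero at the start; "moment": the same for the moment, N m; "width": finger opening in m; "grasp_force": force on a finger pad.
Only numpy, scipy, OpenCV 4.12 (cv2) and the standard library are available. Lean on these libraries where they do the work, as an engineer would, in place of code of your own. Each camera call takes 0.05 s, during which the arm holds its last target. There are 200 camera calls.

## Working session

There is one attempt and no reset: what is moved stays moved. The work goes in short steps, each a Python script; the robot and the scene stay as the last script left them, time stands still between calls to the robot, and variables do not carry over. Pictures are saved under pics/ and viewed, at most 10 in all, crops included, and the job is handed in when it is done.

```bash
ls; mkdir -p pics; cat > h.py <<'E'
import numpy as np, cv2
from station import ctrl
def P(f):
    R=cv2.Rodrigues(np.array(f["rvec"],float))[0]; return R,np.array(f["tvec"],float).reshape(3)
def cloud(f):
    R,t=P(f); d=f["depth"]; v,u=np.indices(d.shape)
    c=np.stack([(u-f["cx"])/f["fx"]*d,(v-f["cy"])/f["fy"]*d,d],-1)
    return (c-t)@R
def down(yaw):  # tool y axis at yaw (deg) in world, z down
    a=np.radians(yaw); y=np.array([np.cos(a),np.sin(a),0]); z=np.array([0,0,-1.]); return np.stack([np.cross(y,z),y,z],1)
E
python3 - <<'E'
from h import *
names="jar cover saucer canister canister_cap coffee_glass sauce_bottle squeezy_bottle".split()
ims=[]
for c in("scene","top"):
    f=ctrl.grab_frame(c); W=cloud(f); im=f["image"][...,::-1].copy()
    np.savez(c+".npz",W=W,**{k:f[k] for k in f})
    R,t=P(f); print(c,"cam at",(-R.T@t).round(3))
    for n in names:
        for r in ctrl.spot_in(c,n)[:2]:
            a=[int(x) for x in r["rect"]]; w=W[a[1]:a[3],a[0]:a[2]].reshape(-1,3)
            print(n,a,round(r["confidence"],2),np.percentile(w,[5,50,95],axis=0).round(3).tolist())
            if r["confidence"]>.4: cv2.rectangle(im,a[:2],a[2:],(0,0,255),1)
    cv2.imwrite(f"pics/{c}.png",cv2.resize(im,(800,600)))
s=ctrl.read_state(); print(s["time_s"],s["eef_pos"],s["ee_rot"],s["contact_force"])
E
```

```text
pics
station.py
scene cam at [-0.075 -0.427  0.947]
jar [298, 221, 324, 254] 0.62 [[0.506, -0.05, 0.002], [0.516, -0.031, 0.067], [0.543, 0.004, 0.12]]
cover [303, 203, 326, 229] 0.66 [[0.512, -0.044, -0.002], [0.538, -0.017, 0.12], [0.672, 0.084, 0.145]]
saucer [182, 165, 225, 191] 0.63 [[0.445, 0.327, -0.001], [0.507, 0.393, 0.008], [0.564, 0.452, 0.015]]
canister [244, 196, 273, 220] 0.67 [[0.497, 0.135, -0.002], [0.515, 0.154, 0.025], [0.548, 0.223, 0.087]]
canister_cap [245, 174, 275, 199] 0.6 [[0.505, 0.137, -0.002], [0.54, 0.172, 0.101], [0.613, 0.293, 0.122]]
coffee_glass [322, 188, 351, 242] 0.97 [[0.55, -0.063, -0.002], [0.612, -0.04, 0.08], [0.746, 0.071, 0.126]]
coffee_glass [301, 206, 325, 227] 0.7 [[0.512, -0.043, -0.001], [0.535, -0.016, 0.121], [0.637, 0.082, 0.146]]
sauce_bottle [278, 207, 297, 263] 0.68 [[0.444, -0.011, -0.002], [0.459, 0.005, 0.093], [0.56, 0.055, 0.159]]
squeezy_bottle [259, 147, 280, 198] 0.92 [[0.527, 0.139, -0.002], [0.596, 0.181, 0.102], [0.756, 0.348, 0.152]]
squeezy_bottle [302, 205, 326, 228] 0.7 [[0.512, -0.044, -0.001], [0.536, -0.017, 0.
[... 529 characters left out ...]
, 0.181, 0.011], [0.526, 0.217, 0.106]]
canister_cap [251, 185, 277, 212] 0.71 [[0.509, 0.14, 0.005], [0.537, 0.176, 0.104], [0.586, 0.21, 0.127]]
coffee_glass [316, 155, 339, 183] 0.69 [[0.597, -0.034, -0.0], [0.627, -0.007, 0.12], [0.701, 0.011, 0.129]]
sauce_bottle [306, 206, 332, 234] 0.75 [[0.449, -0.03, 0.0], [0.474, 0.022, 0.101], [0.526, 0.047, 0.162]]
squeezy_bottle [242, 161, 263, 186] 0.57 [[0.591, 0.184, 0.001], [0.603, 0.21, 0.112], [0.674, 0.244, 0.156]]
0.9 [0.25415694 0.57099017 0.21390497] [[-9.13575292e-01  4.06669627e-01 -2.37674520e-05]
 [ 4.06669627e-01  9.13575292e-01 -4.65511282e-06]
 [ 1.98202640e-05 -1.39182969e-05 -1.00000000e+00]] [0.25254138 0.56164448 0.33275548]
```

View pics/scene.png

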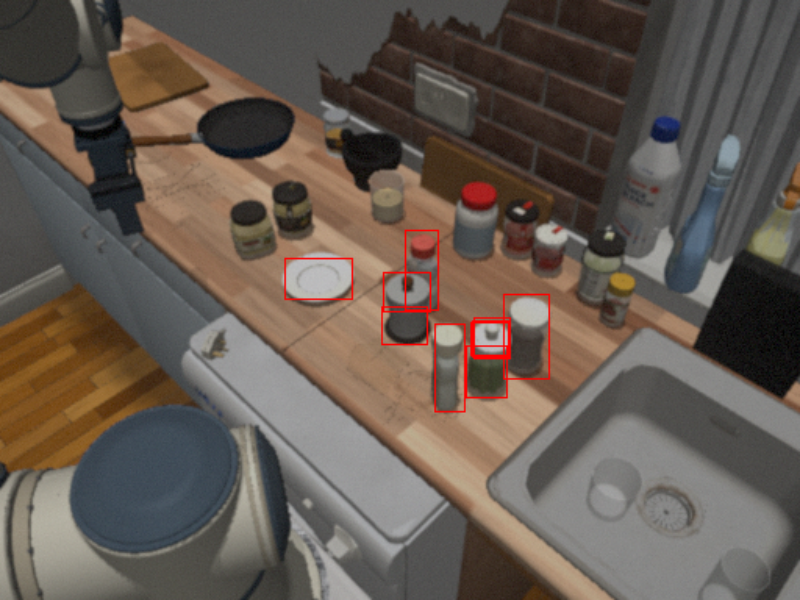

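View pics/top.png

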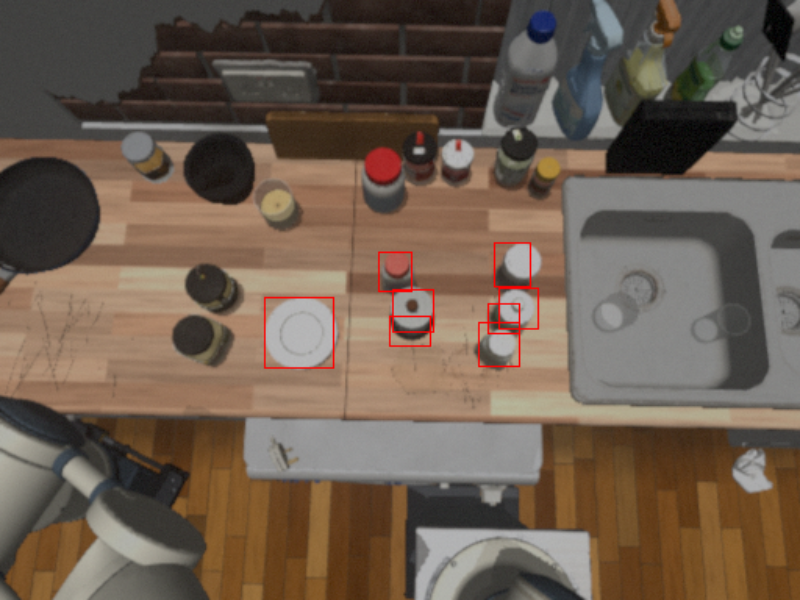

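```bash
python3 - <<'E'
from h import *
# circle fits on horizontal slices from both clouds
from scipy.optimize import least_squares
for c in("scene","top"):
    W=np.load(c+".npz")["W"].reshape(-1,3)
    for n,(x,y),r,(z0,z1) in [("cap top",(.54,.176),.055,(.095,.108)),("cap knob",(.54,.176),.055,(.112,.14)),("cover top",(.54,-.015),.05,(.113,.127)),("cover knob",(.54,-.015),.03,(.136,.16)),
      ("saucer rim",(.508,.395),.09,(.010,.022)),("coffee",(.62,-.02),.055,(.115,.14)),("sauce",(.468,.01),.05,(.07,.18)),("sauce top",(.468,.01),.05,(.15,.18)),("squeezy",(.61,.2),.05,(.07,.18)),("squeezy top",(.61,.2),.05,(.145,.18))]:
        m=(np.hypot(W[:,0]-x,W[:,1]-y)<r)&(W[:,2]>z0)&(W[:,2]<z1); p=W[m]
        if len(p): print(c,n,len(p),"min",p.min(0).round(3),"max",p.max(0).round(3),"mean",p.mean(0).round(3))
# bare worktop clearance: obstacles in region from top cloud
W=np.load("top.npz")["W"]; 
p=W.reshape(-1,3); p=p[(p[:,2]>.008)&(p[:,0]>.3)&(p[:,0]<.85)&(p[:,1]>-.12)&(p[:,1]<.55)]
g=[(x,y) for x in np.arange(.44,.661,.02) for y in np.arange(-.08,.421,.02)]
b=sorted(((np.hypot(p[:,0]-x,p[:,1]-y).min(),x,y) for x,y in g),reverse=True)
print(np.round(b[:12],3).tolist())
E
```

```text
scene cap top 440 min [0.502 0.133 0.095] max [0.594 0.211 0.108] mean [0.539 0.169 0.102]
scene cap knob 80 min [0.53  0.163 0.112] max [0.594 0.203 0.14 ] mean [0.553 0.177 0.126]
scene cover top 353 min [ 0.509 -0.047  0.113] max [0.576 0.018 0.126] mean [ 0.536 -0.019  0.121]
scene cover knob 59 min [ 0.529 -0.026  0.136] max [ 0.553 -0.005  0.149] mean [ 0.539 -0.016  0.144]
scene saucer rim 467 min [0.436 0.317 0.01 ] max [0.578 0.463 0.02 ] mean [0.508 0.393 0.013]
scene coffee 459 min [ 0.566 -0.062  0.115] max [0.661 0.005 0.13 ] mean [ 0.621 -0.029  0.124]
scene sauce 718 min [ 0.443 -0.02   0.071] max [0.518 0.044 0.162] mean [0.466 0.008 0.126]
scene sauce top 260 min [ 0.445 -0.006  0.15 ] max [0.493 0.041 0.162] mean [0.468 0.016 0.157]
scene squeezy 504 min [0.562 0.166 0.07 ] max [0.63  0.227 0.157] mean [0.6   0.192 0.122]
scene squeezy top 149 min [0.587 0.178 0.145] max [0.63  0.222 0.157] mean [0.607 0.2   0.151]
top cap top 508 min [0.504 0.14  0.096] max [0.582 0.215 0.108] mean [0.542 0.178 0.104]
top cap knob 49 min [0.532 0.169 0.117] max [0.552 0.186 0.133] 
[... 315 characters left out ...]
coffee 479 min [ 0.566 -0.054  0.115] max [0.664 0.011 0.132] mean [ 0.624 -0.021  0.126]
top sauce 439 min [ 0.446 -0.017  0.07 ] max [0.518 0.052 0.164] mean [0.474 0.023 0.137]
top sauce top 251 min [0.449 0.    0.152] max [0.496 0.046 0.164] mean [0.472 0.024 0.16 ]
top squeezy 445 min [0.56  0.164 0.07 ] max [0.632 0.237 0.158] mean [0.599 0.202 0.128]
top squeezy top 194 min [0.59  0.185 0.147] max [0.632 0.226 0.158] mean [0.61  0.206 0.154]
[[0.087, 0.66, 0.34], [0.085, 0.66, 0.36], [0.08, 0.66, 0.38], [0.078, 0.66, 0.32], [0.074, 0.66, 0.3], [0.07, 0.64, 0.34], [0.069, 0.64, 0.32], [0.069, 0.64, 0.3], [0.067, 0.44, 0.22], [0.066, 0.64, 0.36], [0.062, 0.64, 0.38], [0.062, 0.66, 0.4]]
```

The scene picture shows the cover on the jar at about (490,335), between the sauce bottle at (447,365) and the coffee jar at (527,335). The cap is on the canister at (407,295), with the squeezy bottle behind it at (422,262), and the saucer is at (318,278). The top picture agrees: cover (517,307), cap (411,310), saucer (300,332), with free worktop between the saucer and the canister at about (365,370).

Next I'll refine these positions with the wrist camera.

```bash
cat >> h.py <<'E'
def wcloud():
    s=ctrl.read_state(); f=ctrl.grab_frame("wrist"); T=np.array(f["T_tool_cam"]); d=f["depth"]; v,u=np.indices(d.shape)
    x=(u-f["cx"])/f["fx"]; y=(v-f["cy"])/f["fy"]; r=np.hypot(x,y)+1e-9
    k=np.tan(np.minimum(r,1.5))/r
    c=np.stack([x*k*d,y*k*d,d],-1); c[(d<=0)|(r>1.2)]=np.nan
    p=c@T[:3,:3].T+T[:3,3]
    return f,p@np.array(s["ee_rot"]).T+s["eef_pos"],s
from scipy.optimize import least_squares
def disc(W,xy,R,r,z0,z1):
    """points of a thing in height band within R of xy; centre by min enclosing circle and fitted hull circle"""
    p=W.reshape(-1,3); m=(np.hypot(p[:,0]-xy[0],p[:,1]-xy[1])<R)&(p[:,2]>z0)&(p[:,2]<z1); p=p[m]
    if len(p)<10: return None
    h=cv2.convexHull(p[:,:2].astype(np.float32))[:,0]
    c=least_squares(lambda q:np.hypot(h[:,0]-q[0],h[:,1]-q[1])-q[2],[*xy,r],loss="soft_l1",f_scale=.001).x
    return len(p),c.round(4).tolist(),np.median(p[:,2]).round(4),p.mean(0).round(4).tolist()
E
python3 - <<'E'
from h import *
ctrl.gripper_to(.05,20)
for i,(x,y,yaw) in enumerate([(.50,.18,80),(.50,-.01,80)]):
    ctrl.move_ptp([x,y,.30],down(yaw))
    f,W,s=wcloud(); print(s["time_s"],s["eef_pos"].round(3) if hasattr(s["eef_pos"],"round") else s["eef_pos"])
    if i==0: print(np.round(f["T_tool_cam"],3).tolist(),f["fx"],f["cx"],f["cy"])
    np.savez(f"w{i}.npz",W=W,image=f["image"])
    cv2.imwrite(f"pics/w{i}.png",f["image"][...,::-1])
    for n,xy,R,r,z0,z1 in [("cap top",(.542,.175),.05,.0395,.096,.108),("cap knob",(.542,.175),.02,.011,.115,.14),("cover top",(.542,-.012),.045,.033,.113,.126),("cover knob",(.542,-.012),.02,.011,.135,.155),("saucer",(.508,.394),.085,.072,.012,.022),("coffee",(.622,-.025),.045,.036,.118,.135),("sauce",(.47,.018),.04,.02,.15,.17),("squeezy",(.61,.203),.04,.02,.145,.165)]:
        print(n,disc(W,xy,R,r,z0,z1))
E
```

```text
3.3917 [0.5   0.181 0.3  ]
[[-0.001, -0.963, -0.269, 0.075], [1.0, -0.001, 0.0, 0.001], [-0.0, -0.269, 0.963, -0.17], [0.0, 0.0, 0.0, 1.0]] 297.3186396354542 249.61228983294686 190.80891314150364
cap top (2439, [0.5437, 0.1762, 0.0388], np.float64(0.1026), [0.5416, 0.1764, 0.1025])
cap knob (257, [0.5432, 0.1761, 0.0106], np.float64(0.1266), [0.5417, 0.1764, 0.1257])
cover top (756, [0.5441, -0.0103, 0.0318], np.float64(0.1212), [0.5297, -0.0054, 0.1207])
cover knob (10, [0.5431, -0.0102, 0.0091], np.float64(0.1359), [0.5348, -0.0081, 0.1365])
saucer (1623, [0.5088, 0.3926, 0.0712], np.float64(0.0142), [0.5093, 0.3927, 0.0142])
coffee None
sauce (1156, [0.4732, 0.0218, 0.0236], np.float64(0.1581), [0.4726, 0.024, 0.1577])
squeezy (164, [0.6002, 0.2006, 0.011], np.float64(0.1518), [0.5947, 0.2018, 0.1508])
4.225 [ 0.5  -0.01  0.3 ]
cap top (1955, [0.5438, 0.1757, 0.0388], np.float64(0.1027), [0.5418, 0.1727, 0.1026])
cap knob (214, [0.5437, 0.1749, 0.0104], np.float64(0.1262), [0.5423, 0.1732, 0.1252])
cover top (1749, [0.5447, -0.0113, 0.0322], np.float64(0.1215), [0.5416, -0.0108, 0.1212])
cover knob (278, [0.5445, -0.0109, 0.0106], np.float64(0.1454), [0.5428, -0.0108, 0.1446])
saucer (1041, [0.5088, 0.3921, 0.0714], np.float64(0.0142), [0.5082, 0.3945, 0.0142])
coffee (582, [0.6297, -0.0241, 0.0334], np.float64(0.1247), [0.6258, -0.0236, 0.1243])
sauce (1508, [0.473, 0.0208, 0.0233], np.float64(0.1583), [0.4723, 0.0208, 0.1582])
squeezy (674, [0.6123, 0.204, 0.0218], np.float64(0.1524), [0.6101, 0.2018, 0.1518])
```

View pics/w1.png

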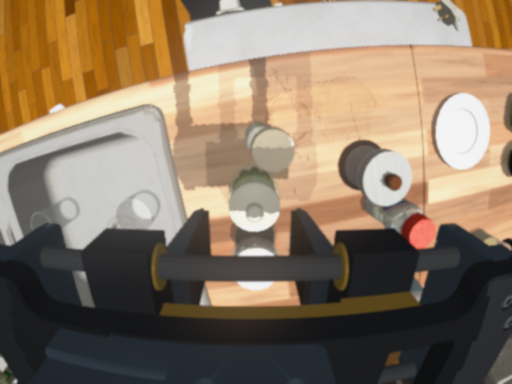

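Wrist view: the cover's knob is at about (254,210), the sauce bottle at (270,145) and the coffee jar at (255,268). The cap is at (388,180), with the squeezy bottle behind it, and the saucer is at (462,130). The fingers therefore close across the line from sauce bottle to coffee jar, which is clear. The heights match the text.

Now the cover.

```bash
cat >> h.py <<'E'
def lower(x,y,z0,z1,df=2.0,step=.001):
    """go down in small steps until the upward force rises by df"""
    f0=ctrl.read_state()["contact_force"][2]; z=z0
    while z>z1:
        z=max(z-step,z1); ctrl.movel([x,y,z],rate=.02)
        f=ctrl.read_state()["contact_force"][2]
        if abs(f-f0)>df: break
    print("lowered to",round(z,4),"dF",round(f-f0,2)); return z
def st(m=""):
    s=ctrl.read_state(); print(m,"t",round(s["time_s"],2),"pos",np.round(s["eef_pos"],4),"F",np.round(s["contact_force"],2),"w",round(s["width"],4),"g",round(s["grasp_force"],1))
E
python3 - <<'E'
from h import *
x,y=.5443,-.0108; sx,sy=.5088,.3925
ctrl.movel([x,y,.20],down(75),rate=.25)
ctrl.movel([x,y,.1255],rate=.12); st("at knob")
ctrl.gripper_to(.0,25); st("gripped")
ctrl.movel([x,y,.16],rate=.08); ctrl.movel([x,y,.24],rate=.25); st("lifted")
ctrl.move_ptp([sx,sy,.16],down(30))
ctrl.movel([sx,sy,.034],rate=.12); st("above saucer")
lower(sx,sy,.034,.024,1.0)
st("down")
E
```

```text
at knob t 5.64 pos [ 0.5448 -0.0109  0.1265] F [-0.39 -0.27  0.16] w 0.05 g 0.0
gripped t 6.19 pos [ 0.5444 -0.0109  0.1257] F [-0.79 -0.67  3.5 ] w 0.0213 g 25.0
lifted t 7.24 pos [ 0.5442 -0.0108  0.2399] F [ 0.37  0.51 -1.8 ] w 0.0215 g 25.0
above saucer t 9.97 pos [0.5093 0.3928 0.0348] F [ 0.22  0.04 -1.35] w 0.0214 g 25.0
lowered to 0.025 dF 9.42
down t 12.22 pos [0.5088 0.3925 0.0256] F [-2.91 -1.72  8.08] w 0.0214 g 25.0
```

```bash
python3 - <<'E'
from h import *
sx,sy=.5088,.3925
ctrl.movel([sx,sy,.0255],rate=.02); st()
ctrl.gripper_to(.05,25); ctrl.movel([sx,sy,.10],rate=.15)
# on to the canister; look at everything from above
ctrl.move_ptp([.49,.19,.25],down(100)); 
f,W,s=wcloud(); cv2.imwrite("pics/w2.png",f["image"][...,::-1]); st()
for n,xy,R,r,z0,z1 in [("cap top",(.5438,.176),.05,.0395,.096,.108),("cap knob",(.5438,.176),.02,.011,.115,.14),("cover",(sx,sy),.045,.033,.017,.03),("knob",(sx,sy),.03,.011,.036,.06),("saucer",(.508,.394),.085,.072,.012,.022),("jar",(.5443,-.0108),.04,.025,.10,.13),("sauce",(.473,.021),.04,.02,.15,.17)]:
    print(n,disc(W,xy,R,r,z0,z1))
E
```

```text
t 12.47 pos [0.5089 0.3926 0.0257] F [-0.35 -1.06  4.76] w 0.0211 g 25.0
 t 15.2 pos [0.4899 0.1903 0.2493] F [-0.29 -0.37  0.04] w 0.0498 g 0.0
cap top (2638, [0.5435, 0.1761, 0.0387], np.float64(0.1026), [0.5388, 0.1803, 0.1025])
cap knob (347, [0.5435, 0.1759, 0.0108], np.float64(0.1266), [0.5415, 0.1759, 0.1254])
cover (1016, [0.5102, 0.3928, 0.0321], np.float64(0.0215), [0.5081, 0.3885, 0.0213])
knob (175, [0.5103, 0.3921, 0.0105], np.float64(0.0458), [0.5094, 0.3901, 0.0446])
saucer (2072, [0.5082, 0.3925, 0.0711], np.float64(0.015), [0.4952, 0.3891, 0.016])
jar (1204, [0.5443, -0.0102, 0.025], np.float64(0.1142), [0.542, -0.0067, 0.1129])
sauce (1557, [0.4732, 0.0218, 0.0236], np.float64(0.1581), [0.4722, 0.0241, 0.1577])
```

View pics/w2.png

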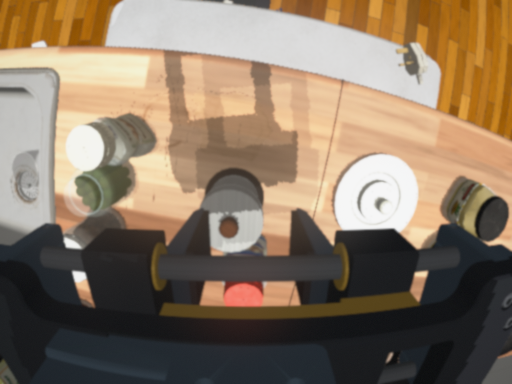

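The cover stands knob up in the middle of the saucer at (380,195). The jar is open at (105,188), the bystanders have not moved, and the cap's knob is at (230,226). Cap next.

```bash
python3 - <<'E'
from h import *
x,y=.5437,.1760; px,py=.452,.247
ctrl.movel([x,y,.16],down(105),rate=.25)
ctrl.movel([x,y,.1065],rate=.12); st("at knob")
ctrl.gripper_to(.0,25); st("gripped")
ctrl.movel([x,y,.145],rate=.07); ctrl.movel([x,y,.20],rate=.2); st("lifted")
ctrl.move_ptp([px,py,.13],down(75))
ctrl.movel([px,py,.036],rate=.12); st("above top")
z=lower(px,py,.036,.0265,1.5); st()
ctrl.movel([px,py,z+.0003],rate=.02)
ctrl.gripper_to(.05,25); ctrl.movel([px,py,.10],rate=.15)
ctrl.move_ptp([.49,.176,.25],down(105)); 
f,W,s=wcloud(); cv2.imwrite("pics/w3.png",f["image"][...,::-1]); st()
for n,xy,R,r,z0,z1 in [("lid",(.5437,.176),.045,.0305,.107,.13),("cap",(px,py),.06,.0395,.02,.032),("jar",(.5443,-.0108),.04,.025,.10,.13),("squeezy",(.612,.204),.04,.02,.145,.165)]:
    print(n,disc(W,xy,R,r,z0,z1))
E
```

```text
at knob t 16.38 pos [0.544  0.1763 0.1076] F [ 0.45 -0.2   0.14] w 0.0499 g 0.0
gripped t 16.93 pos [0.5438 0.176  0.1068] F [-0.92  0.1   5.76] w 0.0215 g 25.0
lifted t 18.05 pos [0.5437 0.176  0.2   ] F [-0.76  0.35 -2.73] w 0.0211 g 25.0
above top t 19.72 pos [0.4525 0.2471 0.0366] F [ 0.23  1.07 -2.33] w 0.0213 g 25.0
lowered to 0.035 dF 1.94
 t 19.97 pos [0.4523 0.2471 0.0354] F [ 0.08 -0.84 -0.38] w 0.0212 g 25.0
 t 22.18 pos [0.4892 0.1761 0.2483] F [-1.35  0.56  0.37] w 0.0497 g 0.0
lid (2269, [0.5431, 0.1759, 0.0306], np.float64(0.1149), [0.5416, 0.1757, 0.1147])
cap (2202, [0.4522, 0.2477, 0.0385], np.float64(0.0247), [0.4515, 0.2463, 0.0247])
jar (1291, [0.5442, -0.0102, 0.025], np.float64(0.1143), [0.5419, -0.007, 0.1131])
squeezy (789, [0.6114, 0.2038, 0.0215], np.float64(0.1523), [0.6041, 0.2019, 0.1517])
```

View pics/w3.png

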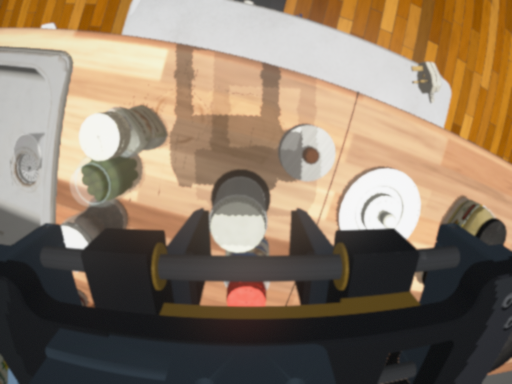

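The cap stands knob up on bare worktop at (308,152), though it was let go about 7 mm high because force noise triggered the stop early. It landed upright and is measured level, with its top at 24.7 mm. The top lid has risen to 115 mm at (238,225).

Next I'll take a closer look at the jar, then pick the lid.

```bash
python3 - <<'E'
from h import *
ctrl.gripper_to(.078,12)
ctrl.move_ptp([.495,-.01,.26],down(75)); ctrl.sleep(.2)
f,W,s=wcloud(); print("jar rim",disc(W,(.5443,-.0108),.035,.025,.110,.122),"coffee",disc(W,(.6297,-.0241),.045,.036,.118,.135),"sauce",disc(W,(.473,.021),.04,.02,.15,.17))
x,y=.5434,.1760
ctrl.move_ptp([x,y,.16],down(105))
ctrl.movel([x,y,.115],rate=.15); ctrl.movel([x,y,.1035],rate=.04); ctrl.sleep(.2); st("at lid")
ctrl.gripper_to(.0,12); st("gripped")
ctrl.movel([x,y,.125],rate=.04); ctrl.movel([x,y,.22],rate=.2); ctrl.sleep(.3); st("lifted")
f,W,s=wcloud(); cv2.imwrite("pics/w4.png",f["image"][...,::-1])
T=(W-s["eef_pos"])@np.array(s["ee_rot"])  # tool frame
print("lid in tool",disc(T,(0,0),.04,.0305,-.018,-.006)); print("lid_2",disc(W,(x,y),.045,.0305,.107,.13))
E
```

```text
jar rim (1415, [0.5445, -0.0111, 0.025], np.float64(0.1144), [0.5433, -0.0109, 0.1143]) coffee (1198, [0.6287, -0.0239, 0.033], np.float64(0.1249), [0.6359, -0.0261, 0.1249]) sauce (1940, [0.4729, 0.021, 0.0234], np.float64(0.1583), [0.4722, 0.0209, 0.1581])
at lid t 25.77 pos [0.5435 0.1761 0.1037] F [0.32 0.1  0.1 ] w 0.0782 g 0.0
gripped t 26.19 pos [0.5434 0.176  0.1035] F [0.35 0.1  0.2 ] w 0.0602 g 12.0
lifted t 27.81 pos [0.543  0.1759 0.2191] F [-0.75 -0.28 -0.51] w 0.0599 g 12.0
lid in tool (6245, [-0.0002, -0.0006, 0.0314], np.float64(-0.0113), [0.0084, -0.0, -0.0113])
lid_2 (1447, [0.5437, 0.176, 0.031], np.float64(0.1151), [0.5291, 0.172, 0.1148])
```

View pics/w4.png

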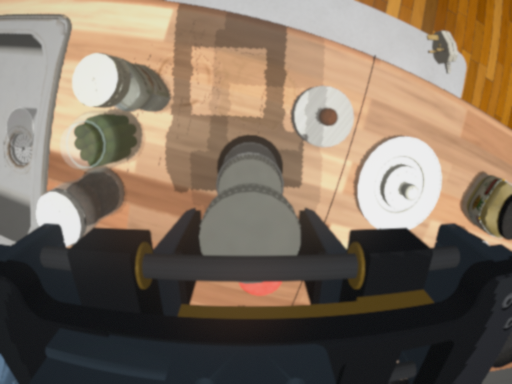

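The lid is held level and centred at (250,225); in the tool frame its centre is within 0.6 mm and its top is 11.3 mm above the TCP. The second lid has risen to the rim behind it. Now to close the jar.

```bash
python3 - <<'E'
from h import *
x,y=.5445,-.0111
ctrl.move_ptp([x,y,.20],down(75))
ctrl.movel([x,y,.130],rate=.12); ctrl.sleep(.3); st("above neck")
f0=ctrl.read_state()["contact_force"][2]; z=.130
while z>.1058:
    z-=.0015; ctrl.movel([x,y,z],rate=.02); ctrl.sleep(.05)
    df=ctrl.read_state()["contact_force"][2]-f0
    if df>3: break
print("stopped",round(z,4),"dF",round(df,2)); st()
E
```

```text
above neck t 29.67 pos [ 0.5448 -0.0111  0.1305] F [-0.82  0.43 -0.39] w 0.0601 g 12.0
stopped 0.1045 dF 7.78
 t 34.77 pos [ 0.5448 -0.0111  0.1049] F [-0.91 -0.88  7.4 ] w 0.06 g 12.0
```

```bash
python3 - <<'E'
from h import *
x,y=.5445,-.0111
ctrl.movel([x,y,.1055],rate=.02); ctrl.gripper_to(.072,12); ctrl.movel([x,y,.16],rate=.1)
ctrl.move_ptp([.495,.03,.27],down(75)); ctrl.sleep(.3)
f,W,s=wcloud(); cv2.imwrite("pics/w5.png",f["image"][...,::-1]); st()
for n,xy,R,r,z0,z1 in [("lid on jar",(x,y),.04,.0305,.107,.13),("lid_2",(.5434,.176),.045,.0305,.107,.13),("cap",(.452,.247),.06,.0395,.02,.032),("cover",(.5088,.3925),.045,.033,.017,.03),("saucer",(.508,.394),.085,.072,.012,.022),("coffee",(.6297,-.0241),.045,.036,.118,.135),("sauce",(.473,.021),.04,.02,.15,.17),("squeezy",(.612,.204),.04,.02,.145,.165)]:
    print(n,disc(W,xy,R,r,z0,z1))
p=W.reshape(-1,3); p=p[(np.hypot(p[:,0]-x,p[:,1]-y)<.028)&(p[:,2]>.1)]
A=np.c_[p[:,:2],np.ones(len(p))]; print("lid plane slope deg",np.degrees(np.linalg.lstsq(A,p[:,2],rcond=None)[0][:2]).round(2))
E
```

```text
t 37.04 pos [0.495  0.0298 0.2693] F [ 0.48 -0.08 -0.06] w 0.0723 g 0.0
lid on jar (2046, [0.5441, -0.0101, 0.0307], np.float64(0.1171), [0.5424, -0.0092, 0.1168])
lid_2 (1823, [0.5438, 0.1755, 0.0306], np.float64(0.1152), [0.5423, 0.174, 0.1149])
cap (1692, [0.4524, 0.2474, 0.0389], np.float64(0.0247), [0.4519, 0.2448, 0.0246])
cover (668, [0.5106, 0.3925, 0.0321], np.float64(0.0217), [0.5087, 0.3859, 0.0215])
saucer (1670, [0.5089, 0.3923, 0.0713], np.float64(0.0149), [0.5088, 0.39, 0.0157])
coffee (1218, [0.6279, -0.0236, 0.0325], np.float64(0.1249), [0.6327, -0.0243, 0.1248])
sauce (1800, [0.4728, 0.0211, 0.0232], np.float64(0.1583), [0.4721, 0.0215, 0.1581])
squeezy (74, [0.6111, 0.2035, 0.0212], np.float64(0.1504), [0.5946, 0.2107, 0.15])
lid plane slope deg [ 0.24 -0.25]
```

View pics/w5.png

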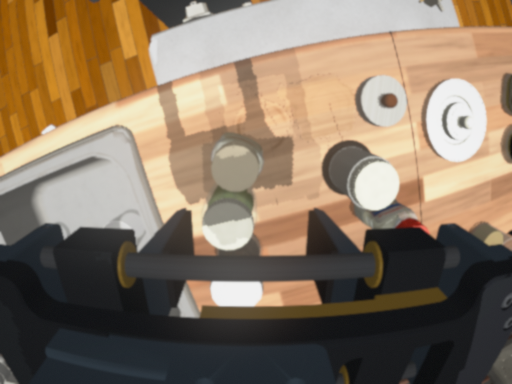

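The lid sits level on the jar at (228,222), with its top at 117 mm, so it is fully down. The cap, the cover on the saucer, lid 2 and the bottles are all in place. Handing in.

```bash
python3 -c "
from station import ctrl
print(ctrl.sign_off())"
```

```text
the job is handed in; nothing more can be done
None
```

The job is handed in at about 37 s: the jar is closed with the top lid, the cover is knob up in the middle of the saucer, and the cap stands knob up on the worktop (it dropped about 7 mm when released); the other two lids are still in the canister and no bystander measurably moved.

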